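# Zero the burrs of a grain mill through its slot and back off two clicks

## Robot

A 6-joint arm with a two-finger parallel gripper is mounted at the origin on a cart in front of the work surface, level with it; the furniture and walls round the work are solid. World frame = base frame: x ahead of the robot, y to its left, z up, the work surface at z = 0. Lengths are in m, angles in rad, forces in N, time in s.
With the tool pointing down it reaches from about 0.35 to 0.775 m from the base axis. Payload 5.5 kg.
Tool frame: the origin (TCP) lies midway between the tips of the shut fingers; the grasp point (between the pads) lies 19 mm behind it; z points along the fingers, y is the line along which they close (so a half turn about z gives the same grasp; the last joint's range is limited). The gripper opens to 85 mm and grips with 20 to 120 N. Pads are 22 mm wide; open, the fingers measure 114 mm over their backs; the gripper's body (76 mm by 85 mm) begins 54 mm behind the grasp point. The pads swing forward as they close: fully open they stand 13 mm farther back than shut.
Start: joints at [-0.14, 0.313, 0.046, 1.304, 0, 1.431], TCP at [0.575, -0, 0.231] pointing down, gripper open.
Joint ranges: [-2.76, 2.76], [-0.86, 1.69], [-1.03, 1.26], [-2.2, 2.34], [-1.47, 1.5], [-3.14, 3.14]. Speed limits (rad/s): [2.57, 2.57, 3.14, 3.14, 3.14, 3.14].

## Interface

Orientations are given as a unit quaternion [w, x, y, z].
In Python, from rig import observe, imaging, job gives the robot as it stands.
- The arm moves only by the tool drive_tool, never from a script. Its argument "plan" is a list of rows, each an object of numbers: "x", "y", "z": the shift along the tool's x, y, z in cm; "rx", "ry", "rz": the turn, a rotation vector about the tool's x, y, z in degrees; "claw": the closure, from -1 (fully open) to 1 (shut). A call has 1 to 20 rows; each row shifts and turns the commanded pose from where the row before left it, along the tool's axes as they then stand; what a row does not reach is not made up. A row lasts 1/10 s, in which the tool goes at most 50 mm and 8.59 degrees, less where a joint would pass 70% of its speed; a pose out of reach is approached as far as the arm can. A call with a gripper value outside its range is refused whole. The fingers move at their own pace and stop on an object; "newtons" is the grip in N (left out, the last holds). Time passes only in rows, so rows that do not move let the fingers close. It gives the time, the measured TCP pose, the force, the opening and the grip force at its end, in the units of the state.
- observe(): the state, without advancing time (a new reading comes with each control period).
- imaging.get_image(name): name is "side" or "top" or "wrist"; returns a dict with "frame" (420x560x3 uint8, red, green, blue), "depth" (420x560 float32, m along the optical axis (not along the pixel's ray), 0 where there is no reading), "fx", "fy", "cx", "cy" (pixels), "distortion" ([k1, k2, p1, p2, k3] as OpenCV has them; the pictures are not rectified), "camera_from_world" (4x4, takes a point from world to camera coordinates); the wrist camera has in their place "hand_eye" (4x4, takes a point from camera to tool coordinates, whose origin is the TCP and whose axes are the flange's). Camera axes: x right, y down, z forward; pixel columns grow to the right and rows downward; lengths in m; the calibration is good to about 2 mm. A picture is of the moment at which its call begins: read the wrist's pose just before it.
- job.close_job(): hands the job in; it is judged then, once.
The state is a dict: "t": time; "joint_positions": joint angles; "joint_velocities": joint speeds; "joint_efforts": joint torques, N m; "ee_pos": TCP position; "orientation": TCP orientation; "ft_force": force on the tool from outside, world axes, zero at the start; "wrist_torque": the same for the moment, N m; "opening": opening from 0.0 (shut) to 1.0 (fully open); "grip_force": force on a finger pad.
Only numpy, scipy, OpenCV 4.12 (cv2) and the standard library are available. Lean on these libraries where they do the work, as an engineer would, in place of code of your own. Each camera call takes 0.05 s, during which the arm holds its last target. There are 200 camera calls.

## Task

Set the grain mill's grind: take the flat key from its socket on top of the motor, put the blade into the narrow slot in the neck and push the star wheel inside away from you, one tooth at a stroke, until you feel the burrs touch. Do not force the wheel once they touch; then back it off towards you by exactly two clicks. Put the key back upright and fully home in its socket, let go, and leave the mug standing under the spout.

Things in the scene. Friction and masses are not known exactly. Their poses are not given: they have to be found in the camera images.
- mill: Grey bench grain mill, fixed, 215 mm long (y), 118 mm deep (x), 180 mm high. Origin on the worktop midway between slot and socket; z up, x away from the robot (turned up to 0.35 rad either way). At +y the bright drum with its bolted cover and low feed throat (rim 24 mm above the deck, from 20 mm beyond the slot), at -y the ribbed motor. The flat top deck is at 154 mm.
- slot (a point): Middle of the narrow slot in the deck over the neck, at the deck's upper face, mill frame (0, 33, 154) mm; axes as the mill's. Slot 28 mm along x by 12 mm along y, through a 4 mm deck. Its length lets a blade push one tooth at a stroke, not two.
- axle (a point): Axis of the steel star wheel below the slot, mill frame (0, 33, 115) mm; the wheel turns about mill y. Ten teeth 36 degrees apart, 4 mm thick, 10 mm wide, tip radius 32 mm, root radius 19 mm. A ball detent stops it at every tooth: a click takes about 3 N at the blade. Pushing its top to mill +x closes the burrs, to -x opens them.
- tooth_rest (a point): Tip of the tooth that, at rest, always stands upright under the middle of the slot, 7 mm below the deck's upper face. A blade enters freely 8 to 9 mm to its -x or +x side, tip 17 mm below the deck's face (18 at most). Pushed from there across the middle to 5 to 8 mm beyond, the wheel clicks on by one tooth. To push the other way lift the blade and enter on the tooth's other side.
- socket (a point): Middle of the key socket's mouth on top of the motor block, mill frame (0, -33, 154) mm, level with the deck. Hole 8 mm (x) by 11 mm (y), 51 mm deep, slightly chamfered. Axes as the mill's.
- key: Loose key, 98 mm tall, about 90 g, parked upright in the socket. Origin at the tip of its blade, z up towards the handle, x as mill x when parked. Steel blade 5 mm (x) by 8 mm (y) from 0 to 48 mm, shoulder 14 by 22 mm, black handle 16 mm (x) by 26 mm (y) from 52 to 98 mm. Fully home, the shoulder rests on the motor block and the tip is 48 mm below the mouth.
- burr (a point): Middle of the moving burr's face, hidden in the head; axes as the mill's. The wheel screws it along mill y, 1 mm a click, towards +y as the wheel's top goes to mill +x. It starts one to three clicks before the last notch, differently each time.
- fixed_burr (a point): Middle of the fixed burr's face, hidden; axes as the mill's. From the last notch (gap 0.24 mm) the upright tooth gives about 3 mm before the burrs touch, the blade's middle then 1 mm short of the slot's middle; from there the push climbs by about 8 N a mm and no click comes. Let go, the wheel springs back to that notch. Two clicks back the gap is 2.24 mm.
- mug: Small green and white mug, 64 mm across, 48 mm high, standing loose on the worktop under the spout of the head. Origin under the middle of its outline; handle along its -y.
Mind the look-alikes: they are no part of the job. There is more than one size of the key; the one meant has the size given above. Leave any blue look-alike of the mug alone.

How it is judged:
By the outcome, as a careful person would: the job done as asked, in the order asked, and still so for the second after the job is handed in, with the robot touching nothing.
It also fails if it takes over 72 s, if anything falls off the work surface, if the arm or the gripper's body presses on something with over 40 N, if the wrist force passes 120 N, or if a joint passes its speed limit or range.

## Working session

There is one attempt and no reset: what is moved stays moved. The work goes in short steps, Python scripts to look and compute and a tool call to move; the robot and the scene stay as the last step left them, time stands still between calls to the robot, and variables do not carry over. Pictures are saved under pics/ and viewed, at most 10 in all, crops included, and the job is handed in when it is done.

Besides the shell and the picture viewer there is one more tool, called after "Emit:" by a JSON object that holds its "op" and its "data", one argument or row to a line. drive_tool: Moves the arm, as the interface text tells. Its arguments: {"type":"object","properties":{"plan":{"type":"array"},"newtons":{"type":"number"}},"required":["plan"]}

```bash
ls; mkdir -p pics; cat > h.py <<'E'
import numpy as np, cv2
from rig import observe, imaging, job
from scipy.spatial.transform import Rotation as R
def T_ee(s):
    T=np.eye(4); q=s["orientation"]; T[:3,:3]=R.from_quat([q[1],q[2],q[3],q[0]]).as_matrix(); T[:3,3]=s["ee_pos"]; return T
def get(n,save=None):
    s=observe(); d=imaging.get_image(n)
    d["K"]=np.array([[d["fx"],0,d["cx"]],[0,d["fy"],d["cy"]],[0,0,1.]]); d["D"]=np.array(d["distortion"],float)
    d["W"]=np.linalg.inv(np.array(d["camera_from_world"])) if "camera_from_world" in d else T_ee(s)@np.array(d["hand_eye"])
    if save: cv2.imwrite("pics/"+save+".png",d["frame"][:,:,::-1])
    np.savez("pics/"+(save or n)+".npz",frame=d["frame"],depth=d["depth"],K=d["K"],D=d["D"],W=d["W"])
    return d
def load(n): return dict(np.load("pics/"+n+".npz"))
def ray(d,uv):
    p=cv2.undistortPoints(np.array(uv,float).reshape(-1,1,2),d["K"],d["D"]).reshape(-1,2)
    r=np.c_[p,np.ones(len(p))]@d["W"][:3,:3].T
    return d["W"][:3,3],r
def onz(d,uv,z):
    o,r=ray(d,uv); return o+r*((z-o[2])/r[:,2])[:,None]
def proj(d,P):
    M=np.linalg.inv(d["W"]); return cv2.projectPoints(np.array(P,float).reshape(-1,1,3),cv2.Rodrigues(M[:3,:3])[0],M[:3,3],d["K"],d["D"])[0].reshape(-1,2)
def cloud(d):
    v,u=np.nonzero(d["depth"]>0); o,r=ray(d,np.c_[u,v]); return o+r*d["depth"][v,u][:,None],u,v
E
python3 - <<'E'
from h import *
a=get("top","top0"); b=get("side","side0")
im=np.hstack([a["frame"],b["frame"]])[:,:,::-1]
cv2.imwrite("pics/both.png",cv2.resize(im,(800,300),interpolation=cv2.INTER_AREA))
print(observe()); print(a["W"],b["W"],a["K"],a["depth"].min(),a["depth"].max())
E
```

```text
pics
{'t': 0.1, 'joint_positions': array([-1.39623714e-01,  3.13915140e-01,  4.51251508e-02,  1.30361461e+00,
       -3.59891396e-06,  1.43117459e+00]), 'joint_velocities': array([ 0.00138163, -0.00147907,  0.00117996, -0.00082717, -0.00252182,
        0.00033299]), 'joint_efforts': array([ 3.58776997e-03, -4.81727242e+01,  2.99244744e+01,  1.27543980e-02,
       -1.12281841e-04,  1.60051752e-05]), 'ee_pos': array([5.74554435e-01, 3.82639008e-05, 2.30517146e-01]), 'orientation': array([-6.41126261e-04,  7.07107252e-01,  7.07105853e-01, -4.85380095e-04]), 'ft_force': array([-0.4256826 , -0.69817588, -0.27138248]), 'wrist_torque': array([-0.01984051,  0.00077649, -0.01341358]), 'grip_force': 0.0, 'opening': 1.0013369245029098}
[[-0.00409209 -0.99123814  0.13202347  0.29888365]
 [-0.99988658  0.00596944  0.01382724 -0.09481641]
 [-0.01449419 -0.13195192 -0.99115014  1.41915628]
 [ 0.          0.          0.          1.        ]] [[ 0.18767139 -0.86062615  0.4733942  -0.17541648]
 [-0.98222701 -0.16291932  0.09320622 -0.22446785]
 [-0.00309065 -0.48247271 -0.87590555  1.33155341]
 [ 0.          0.          0.          1.        ]] [[416.35008118   0.         272.24230135]
 [  0.         416.35008118 211.01602128]
 [  0.           0.           1.        ]] 0.0 2.3319016
```

View pics/top0.png

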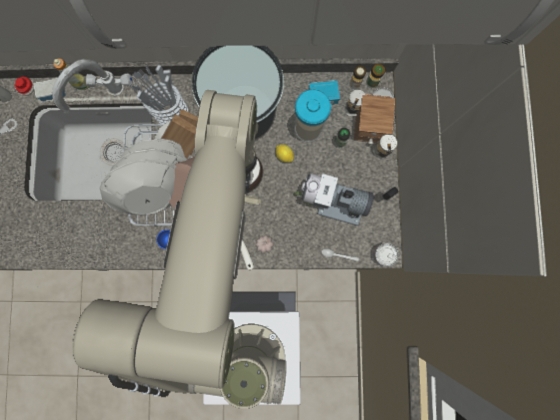

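View pics/side0.png

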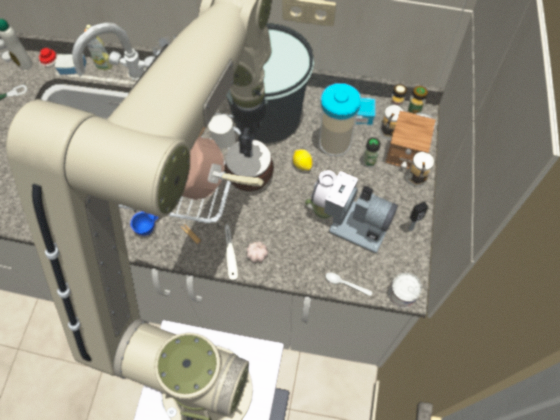

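The mill is at about (335,195) in the top view and (355,210) in the side view. There are two black key-like items: one on the motor, at side (367,195), and one to its right, at side (418,212) and top (391,193). I'll enlarge both views.

```bash
python3 - <<'E'
from h import *
a=load("top0");b=load("side0")
ca=a["frame"][150:240,280:410];cb=b["frame"][155:255,300:440]
im=np.hstack([cv2.resize(ca,(400,277),interpolation=cv2.INTER_CUBIC),cv2.resize(cb,(400,286),interpolation=cv2.INTER_CUBIC)[:277]])
im=np.hstack([cv2.resize(ca,(400,277),interpolation=cv2.INTER_CUBIC),cv2.resize(cb,(388,277),interpolation=cv2.INTER_CUBIC)])
cv2.imwrite("pics/crop.png",im[:,:,::-1])
for n,d in(("top",a),("side",b)):
    P,u,v=cloud(d)
    m=(P[:,2]>.145)&(P[:,2]<.163)&(P[:,0]>.35)&(P[:,0]<.75)&(P[:,1]<-.1)&(P[:,1]>-.5)
    print(n,m.sum(),P[m].min(0) if m.any() else 0,P[m].max(0) if m.any() else 0,np.median(P[m],0))
E
```

```text
top 1126 [ 0.46373974 -0.46134449  0.1450106 ] [ 0.7497488  -0.16253717  0.16295659] [ 0.51791625 -0.25609014  0.15319577]
side 1566 [ 0.46740587 -0.45094541  0.14502165] [ 0.74981913 -0.15846691  0.16296025] [ 0.51759184 -0.25247278  0.15435899]
```

View pics/crop.png

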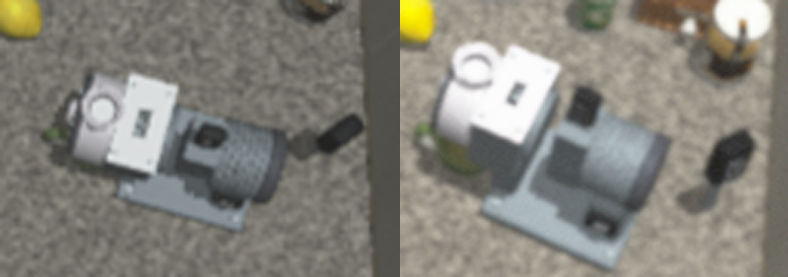

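The left crop (top view) shows the white deck with its slot at crop (144,122), about full-frame (327,190). The black key stands in the grey motor block at crop (208,133), about (348,193). Another dark-handled key stands on its own at crop (340,133), about (391,193). The key meant is the one in the socket on the motor block next to the slot. The loose one on the right is the look-alike. Next is a coarse measurement, then a check with the wrist camera.

```bash
python3 - <<'E'
from h import *
for n,box in(("top0",(150,240,280,410)),("side0",(155,255,300,440))):
    d=load(n);r0,r1,c0,c1=box
    P,u,v=cloud(d); Z=np.full((420,560),-1.);Z[v,u]=P[:,2]
    hsv=cv2.cvtColor(d["frame"],cv2.COLOR_RGB2HSV)
    reg=np.zeros((420,560),bool);reg[r0:r1,c0:c1]=1
    m=reg&(abs(Z-.154)<.006)&(hsv[...,2]>150)
    nl,l,st,ce=cv2.connectedComponentsWithStats(m.astype(np.uint8))
    i=1+st[1:,4].argmax(); vv,uu=np.nonzero(l==i); Q=onz(d,np.c_[uu,vv],.154)[:,:2]
    rc=cv2.minAreaRect(Q.astype(np.float32)*1000); print(n,"deck",st[i],rc,np.round(cv2.boxPoints(rc)))
    hull=np.zeros((420,560),np.uint8);cv2.fillConvexPoly(hull,cv2.convexHull(np.c_[uu,vv].astype(np.int32)),1)
    hull=cv2.erode(hull,np.ones((5,5)))
    dk=(hull>0)&(hsv[...,2]<120); y,x=np.nonzero(dk); print("slot",dk.sum(),onz(d,[[x.mean(),y.mean()]],.154))
    k=reg&(hsv[...,2]<70)&(Z>.12); nl,l,st,ce=cv2.connectedComponentsWithStats(k.astype(np.uint8))
    for i in range(1,nl):
        if st[i,4]>8:
            q=(l==i);print("dark",st[i],ce[i],"z",np.percentile(Z[q],[5,50,95]).round(3),onz(d,[ce[i]],.19).round(3), P[(l==i)[v,u]].mean(0).round(3))
            t=q&(Z>.196)
            if t.any():
                y,x=np.nonzero(t);print("  top",t.sum(),onz(d,[[x.mean(),y.mean()]],.204).round(4))
E
```

```text
top0 deck [306 174  32  33 483] ((536.4535522460938, -228.2418212890625), (85.26140594482422, 91.5473403930664), 73.29786682128906) [[ 480. -256.]
 [ 568. -282.]
 [ 593. -201.]
 [ 505. -174.]]
slot 6 [[ 0.53907793 -0.24489424  0.154     ]]
dark [385 187  13  12  85] [391.29411765 192.29411765] z [0.128 0.139 0.144] [[ 0.517 -0.434  0.19 ]] [ 0.526 -0.449  0.138]
dark [343 191  10   7  52] [347.88461538 193.86538462] z [0.173 0.202 0.206] [[ 0.513 -0.304  0.19 ]] [ 0.512 -0.303  0.198]
  top 39 [[ 0.512  -0.3043  0.204 ]]
dark [338 202  11   4  17] [342.82352941 203.76470588] z [0.121 0.131 0.146] [[ 0.483 -0.288  0.19 ]] [ 0.492 -0.297  0.133]
dark [362 212   6   4  15] [364.46666667 213.8       ] z [0.123 0.131 0.14 ] [[ 0.453 -0.352  0.19 ]] [ 0.46  -0.364  0.131]
side0 deck [315 172  43  35 716] ((538.6981811523438, -226.17987060546875), (93.97970581054688, 94.3155517578125), 73.37568664550781) [[ 480. -258.]
 [ 570. -285.]
 [ 597. -195.]
 [ 507. -168.]]
slot 0 [[nan nan nan]]
dark [362 187  10  13  88] [366.28409091 193.06818182] z [0.171 0.197 0.208] [[ 0.512 -0.302  0.19 ]] [ 0.51  -0.302  0.193]
  top 47 [[ 0.511  -0.3019  0.204 ]]
dark [412 203  15  13 117] [419.51282051 208.77777778] z [0.123 0.14  0.144] [[ 0.492 -0.437  0.19 ]] [ 0.523 -0.446  0.137]<stdin>:13: RuntimeWarning: Mean of empty slice.
  ret = ret.dtype.type(ret / rcount)
```

```bash
python3 - <<'E'
from h import *
d=get("wrist","w0"); print(np.array(d["hand_eye"]).round(3),d["K"][0,0])
E
```

```text
[[ 0.001 -0.954 -0.298  0.075]
 [ 1.     0.001  0.    -0.001]
 [ 0.    -0.298  0.954 -0.142]
 [ 0.     0.     0.     1.   ]] 325.2007037753199
```

Emit:
{"op": "drive_tool", "data": {
  "plan": [
    {"z": -3,"x": -2},
    {"z": -3,"x": -3,"rz": 4},
    {"z": -3,"x": -4,"y": -1,"rz": 4},
    {"z": -1,"x": -4,"y": -1,"rz": 4},
    {"x": -4,"y": -1,"rz": 4.5},
    {"x": -4,"y": -2},
    {"x": -2,"y": -2},
    {},
    {}
  ]
}}

```text
validation failed for argument at $.pl...
```

Emit:
{"op": "drive_tool", "data": {
  "plan": [
    {"x": -2,"y": 0,"z": -3,"rx": 0,"ry": 0,"rz": 0,"claw": -1},
    {"x": -3,"y": 0,"z": -3,"rx": 0,"ry": 0,"rz": 4,"claw": -1},
    {"x": -4,"y": -1,"z": -3,"rx": 0,"ry": 0,"rz": 4,"claw": -1},
    {"x": -4,"y": -1,"z": -1,"rx": 0,"ry": 0,"rz": 4,"claw": -1},
    {"x": -4,"y": -1,"z": 0,"rx": 0,"ry": 0,"rz": 4.5,"claw": -1},
    {"x": -4,"y": -2,"z": 0,"rx": 0,"ry": 0,"rz": 0,"claw": -1},
    {"x": -2,"y": -2,"z": 0,"rx": 0,"ry": 0,"rz": 0,"claw": -1},
    {"x": 0,"y": 0,"z": 0,"rx": 0,"ry": 0,"rz": 0,"claw": -1},
    {"x": 0,"y": 0,"z": 0,"rx": 0,"ry": 0,"rz": 0,"claw": -1}
  ]
}}

```text
t: 1.05
ee_pos: [0.4733, -0.2102, 0.3308]
orientation: [0.0, 0.802, 0.598, 0.0]
ft_force: [0.2, 0.9, -0.8]
opening: 1.0
grip_force: 0.0
```

```bash
python3 - <<'E'
from h import *
d=get("wrist","w1")
E
```

```text
(no output)
```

View pics/w1.png

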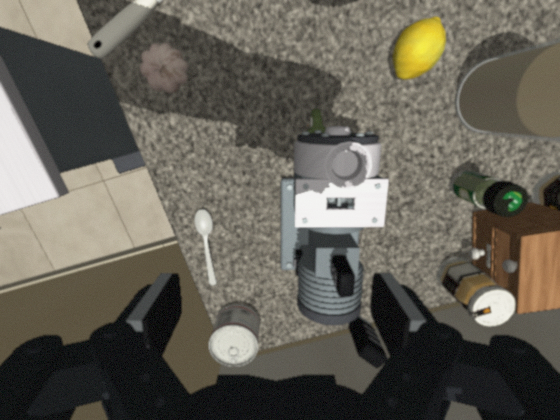

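The deck is at (294–386, 178–227) with the slot at (341,204). The key handle is at (343,275) on the motor block. The loose key is at (368,342). The deck edges line up with the image axes, so the yaw is close to right.

```bash
python3 - <<'E'
from h import *
d=load("w1"); P,u,v=cloud(d); Z=np.full((420,560),-1.);Z[v,u]=P[:,2]
g=cv2.cvtColor(d["frame"],cv2.COLOR_RGB2GRAY).astype(int)
m=np.zeros((420,560),np.uint8); m[165:235,285:395]=(g[165:235,285:395]>185)
m[:176]=0
c=max(cv2.findContours(m,cv2.RETR_EXTERNAL,cv2.CHAIN_APPROX_NONE)[0],key=cv2.contourArea)
Q=onz(d,c.reshape(-1,2),.154)[:,:2]*1000
rc=cv2.minAreaRect(Q.astype(np.float32));print(rc,cv2.boundingRect(c))
# bottom/left/right edges
q=c.reshape(-1,2)
for nm,s in(("bottom",(q[:,1]>222)&(q[:,0]>302)&(q[:,0]<378)),("left",(q[:,0]<299)&(q[:,1]>188)&(q[:,1]<220)),("right",(q[:,0]>381)&(q[:,1]>188)&(q[:,1]<220))):
    l=cv2.fitLine(Q[s].astype(np.float32),cv2.DIST_HUBER,0,.01,.01).ravel();print(nm,s.sum(),l,np.degrees(np.arctan2(l[1],l[0])))
sl=g[190:218,318:366]; 
for r in sl[::2]: print(' '.join('%3d'%x for x in r[::2]))
y,x=np.nonzero(sl<140); x=x+318;y=y+190; print("slot bb",x.min(),x.max(),y.min(),y.max())
cx,cy=(x.min()+x.max())/2,(y.min()+y.max())/2; print("slot",onz(d,[[cx,cy]],.154).round(4), onz(d,[[x.min(),cy],[x.max(),cy],[cx,y.min()],[cx,y.max()]],.154).round(4))
k=np.zeros((420,560),np.uint8);k[245:300,320:362]=(g[245:300,320:362]<60)
y,x=np.nonzero(k); t=(Z[y,x]>.19); print("key",k.sum(),x.min(),x.max(),y.min(),y.max(), "depth top",t.sum(),np.median(Z[y[t],x[t]]))
t=(abs(Z[y,x]-.204)<.005); print(x[t].min(),x[t].max(),y[t].min(),y[t].max(),onz(d,[[x[t].mean(),y[t].mean()]],.204).round(4))
sl=g[248:300,326:362]
for r in sl[::3]: print(' '.join('%3d'%x for x in r[::2]))
for r in Z[248:300:3,326:362:2]: print(' '.join('%3d'%(1000*x) for x in r))
E
```

```text
((532.3912353515625, -241.25875854492188), (49.95208740234375, 92.697265625), 74.71432495117188) (295, 179, 94, 49)
bottom 75 [ 9.5866746e-01 -2.8452891e-01  5.3331805e+02 -2.6656177e+02] -16.530691
left 27 [ 3.2192132e-01  9.4676644e-01  4.8793103e+02 -2.3038257e+02] 71.22084
right 31 [ 2.8404826e-01  9.5880997e-01  5.7589087e+02 -2.5455608e+02] 73.49803
143 143 152 213 243 243 243 243 242 245 243 243 243 243 243 243 243 244 243 243 242 243 243 243
192 158 202 242 243 244 243 243 243 243 243 243 242 243 243 243 243 243 243 242 241 241 243 242
242 234 239 242 243 243 242 243 243 243 243 241 242 242 243 243 242 243 242 242 241 242 240 239
242 243 244 242 238 236 235 236 236 231 234 233 236 236 235 235 234 233 233 239 241 242 242 241
243 243 242 243 199 164 169 187 170 121 180 178 176 175 152 151 153 137 168 235 243 242 242 242
243 244 244 243 207 136 168 178 139  81 172 175 163 147 120 123 128 100 169 238 243 242 242 243
243 244 243 242 202 100 122 123 102  85 170 163 121  97  78 100 109  88 169 238 242 242 242 241
242 243 243 243 188  60  50  58  53  80 170 143  62  48  43  69  81  8
[... 2761 characters left out ...]
 192 197 199 199 202 201 200 201 200 152 154 138 136
154 153 154 175 184 194 200 201 202 202 204 203 203 202 200 154 141 138
150 151 151 175 185 194 201 203 203 203 205 203 203 202 200 144 137 136
152 152 152 155 189 196 202 202 202 203 203 204 203 204 143 143 142 128
150 151 151 151 189 196 201 203 204 204 204 202 204 202 146 139 137 134
153 153 153 154 153 197 202 202 203 203 203 204 203 202 142 143 141 130
151 151 150 152 153 198 202 202 203 204 204 202 203 202 146 138 136 137
152 153 154 154 154 154 202 204 204 204 202 203 203 202 144 142 140 132
151 150 150 149 151 151 151 202 202 203 204 204 202 146 145 138 138 125
154 153 153 154 154 153 154 154 153 151 148 147 145 143 145 143 131 131
```

Emit:
{"op": "drive_tool", "data": {
  "newtons": 60,
  "plan": [
    {"x": -2,"y": 1.5,"z": 0,"rx": 0,"ry": 0,"rz": 0,"claw": -0.2},
    {"x": -3,"y": 2.5,"z": 0,"rx": 0,"ry": 0,"rz": 0,"claw": -0.2},
    {"x": -2.82,"y": 2.48,"z": 2,"rx": 0,"ry": 0,"rz": 0,"claw": -0.2},
    {"x": 0,"y": 0,"z": 4,"rx": 0,"ry": 0,"rz": 0,"claw": -0.2},
    {"x": 0,"y": 0,"z": 3,"rx": 0,"ry": 0,"rz": 0,"claw": -0.2},
    {"x": 0,"y": 0,"z": 1,"rx": 0,"ry": 0,"rz": 0,"claw": -0.2},
    {"x": 0,"y": 0,"z": 0,"rx": 0,"ry": 0,"rz": 0,"claw": -0.2}
  ]
}}

```text
t: 1.8
ee_pos: [0.5135, -0.3018, 0.229]
orientation: [-0.002, 0.801, 0.599, -0.0]
ft_force: [0.0, 0.2, 0.4]
opening: 0.6
grip_force: 0.0
```

```bash
python3 - <<'E'
from h import *
d=get("wrist","w2"); print(d["W"][:3,3])
print("slot",proj(d,[[.5321,-.2404,.154]]),"keytop",proj(d,[[.5133,-.3037,.204]]))
E
```

```text
[ 0.53458754 -0.22977769  0.37146079]
slot [[277.71196919 130.93544427]] keytop [[277.32277259 256.75334976]]
```

View pics/w2.png

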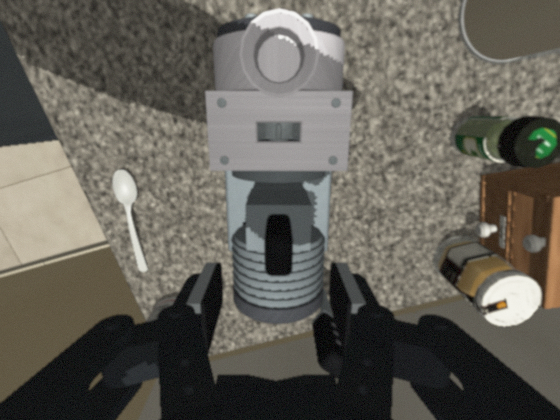

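The key's top is at (278,257), where my estimate projects it, midway between the fingers at (205,300) and (348,300). The slot is at (279,131), and its predicted position was (278,131). I'll descend and grip.

Emit:
{"op": "drive_tool", "data": {
  "newtons": 60,
  "plan": [
    {"x": -0.1,"y": 0,"z": 2.5,"rx": 0,"ry": 0,"rz": 0,"claw": -0.2},
    {"x": 0,"y": 0,"z": 2.5,"rx": 0,"ry": 0,"rz": 0,"claw": -0.2},
    {"x": 0,"y": 0,"z": 1.5,"rx": 0,"ry": 0,"rz": 0,"claw": -0.2},
    {"x": 0,"y": 0,"z": 0,"rx": 0,"ry": 0,"rz": 0,"claw": 0.2},
    {"x": 0,"y": 0,"z": 0,"rx": 0,"ry": 0,"rz": 0,"claw": 1},
    {"x": 0,"y": 0,"z": 0,"rx": 0,"ry": 0,"rz": 0,"claw": 1},
    {"x": 0,"y": 0,"z": 0,"rx": 0,"ry": 0,"rz": 0,"claw": 1},
    {"x": 0,"y": 0,"z": 0,"rx": 0,"ry": 0,"rz": 0,"claw": 1},
    {"x": 0,"y": 0,"z": 0,"rx": 0,"ry": 0,"rz": 0,"claw": 1}
  ]
}}

```text
t: 2.75
ee_pos: [0.5145, -0.305, 0.1682]
orientation: [0.002, 0.801, 0.598, 0.001]
ft_force: [0.4, 0.7, 6.0]
opening: 0.183
grip_force: 59.0
```

Emit:
{"op": "drive_tool", "data": {
  "plan": [
    {"x": 0,"y": 0,"z": -1,"rx": 0,"ry": 0,"rz": 0,"claw": 1},
    {"x": 0,"y": 0,"z": -2,"rx": 0,"ry": 0,"rz": 0,"claw": 1},
    {"x": 0,"y": 0,"z": -3,"rx": 0,"ry": 0,"rz": 0,"claw": 1},
    {"x": 0,"y": 0,"z": -2,"rx": 0,"ry": 0,"rz": 0,"claw": 1},
    {"x": 0,"y": 0,"z": 0,"rx": 0,"ry": 0,"rz": 0,"claw": 1},
    {"x": 0,"y": 0,"z": 0,"rx": 0,"ry": 0,"rz": 0,"claw": 1}
  ]
}}

```text
t: 3.35
ee_pos: [0.5133, -0.3044, 0.2459]
orientation: [0.0, 0.801, 0.598, 0.0]
ft_force: [0.6, -1.3, -1.8]
opening: 0.181
grip_force: 59.1
```

```bash
python3 - <<'E'
from h import *
s=observe();print(s["ee_pos"],s["ft_force"],s["grip_force"])
d=get("wrist","w3"); s=observe();print(s["ee_pos"],R.from_matrix(d["W"][:3,:3]).as_euler('xyz',degrees=True))
T=T_ee(s); print(T[:3,:3].round(3))
print("slot",proj(d,[[.5321,-.2404,.154]]),"tip pred",proj(d,[(T@[0,0,.0622,1])[:3]]))
E
```

```text
[ 0.51328942 -0.3043734   0.24585807] [ 0.62040453 -1.25840992 -1.75589305] 59.082403779029846
[ 0.51284537 -0.30401165  0.24487143] [ 1.62617420e+02 -3.93266588e-02 -1.64451565e+01]
[[ 0.284  0.959 -0.001]
 [ 0.959 -0.284  0.001]
 [ 0.    -0.001 -1.   ]]
slot [[276.15586428 125.70859562]] tip pred [[275.42435382 229.79569665]]
```

View pics/w3.png

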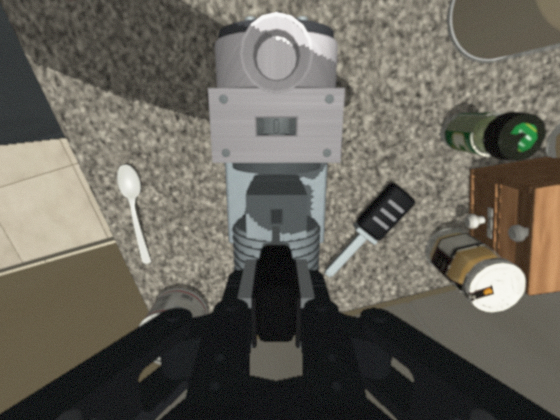

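The gripped key is straight, with its handle at (278,290) and blade tip at (277,215). The tip shows nearer the deck than my prediction of (275,230). The slot is at (277,126), as predicted. The look-alike key now lies at (385,215) and seems to have moved, so I'll check that in the fixed views.

```bash
python3 - <<'E'
from h import *
a=get("top","top1"); b=get("side","side1"); w=load("w3")
print(onz(w,[[412,190],[328,274]],.005).round(3))
a0=load("top0");b0=load("side0")
def c(f,w,h): return cv2.resize(f,(w,h),interpolation=cv2.INTER_CUBIC)
im=np.vstack([np.hstack([c(x["frame"][150:240,280:410],400,277) for x in(a0,a)]),np.hstack([c(x["frame"][155:255,300:440],400,286) for x in(b0,b)])])
cv2.imwrite("pics/cmp.png",im[:,:,::-1])
E
```

```text
[[ 0.667 -0.364  0.005]
 [ 0.543 -0.445  0.005]]
```

View pics/cmp.png

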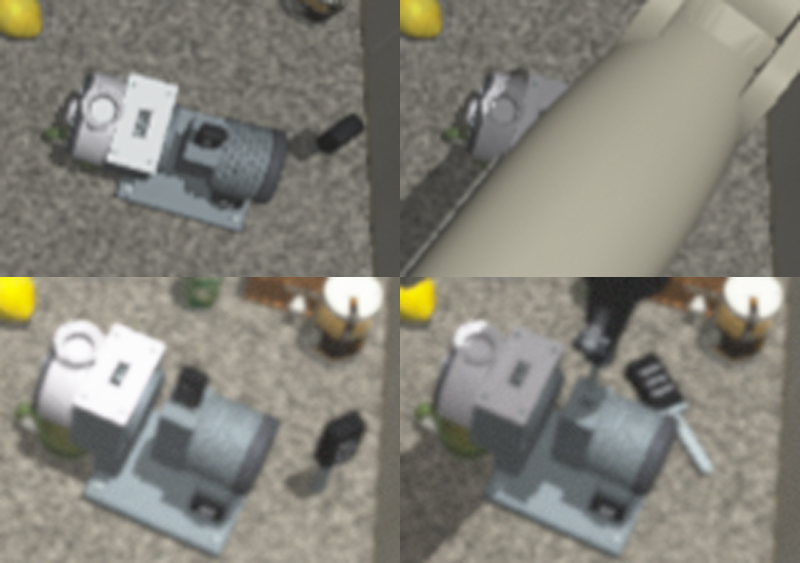

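The look-alike key was standing at the start and has toppled. It now lies on the worktop at about (0.54–0.67, -0.36 to -0.45), clear of the job, so I leave it. In w3 the dark square at (277,215) is the empty socket, with the blade tip just below it. I'll check both against their projections.

```bash
python3 - <<'E'
from h import *
d=load("w3"); g=cv2.cvtColor(d["frame"],cv2.COLOR_RGB2GRAY)
print("socket pred",proj(d,[[.5133,-.3037,.154]]))
for r in range(204,250,2): print(r,' '.join('%3d'%x for x in g[r,262:294]))
sl=g[112:140,250:304]; y,x=np.nonzero(sl<95); print("slot bb",x.min()+250,x.max()+250,y.min()+112,y.max()+112)
for r in range(114,140,2): print(r,' '.join('%3d'%x for x in g[r,252:302:2]))
E
```

```text
socket pred [[275.96730859 216.26383205]]
204  95  92  88  91  90  92  93  89  92  90  88  92  91  89  90  94  89  90  91  89  87  90  91  91  91  90  92  88  91  89  91  88
206  92  88  91  88  90  93  92  88  91  91  89  90  89  93  89  95  89  90  93  91  90  91  93  89  91  88  92  91  89  89  90  89
208  89  90  92  92  87  92  92  84  87  87  86  85  84  85  80  85  86  82  84  86  86  87  91  91  94  89  92  88  89  90  90  91
210  90  89  91  89  90  89  91  85  76  69  64  60  64  66  62  60  59  57  65  66  75  88  90  89  91  89  92  89  86  92  89  87
212  93  91  90  92  89  92  92  85  75  67  58  55  59  58  56  61  57  58  61  59  76  85  90  89  91  88  91  92  89  86  90  86
214  90  90  89  91  92  86  90  86  78  68  59  57  59  58  61  57  57  57  58  63  74  84  90  89  90  92  90  93  87  91  93  93
216  91  88  93  90  89  90  89  86  82  67  60  52  60  57  54  56  58  55  58  67  73  84  90  91  95  91  90  91  89  91  91  92
218  92  90  90  93  85  91  90  83  78  68  57  58  61  57  61  60  56  53  59  65  73  85  88  92  91  91  94  91  86  92  91  89
22
[... 2653 characters left out ...]
 102 109 110 116 110 104 114 104 118 114 111 111 100  90  89  88 119 155 164
128 159 160 122  91  84  89  99 105 109 112 112 101 113 103 114 113 110 107  97  88  86  91 121 157 163
130 164 157 119  90  91  88 100 105 109 110 108 101 111 104 110 114 108 106  95  87  85  89 118 158 165
132 165 159 120  88  87  90  99  99 105 105 113  98  98 100 109 103 100 101 101  85  83  81 123 161 167
134 166 160 126  91  83  82  78  83  95 104 107 111 108 113 106 102  96  77  79  83  83  93 129 159 163
136 161 160 143 139 139 134 138 140 139 143 141 141 141 141 143 141 140 141 141 137 142 139 145 162 161
138 164 162 164 163 164 164 165 164 166 164 166 167 164 167 168 165 166 164 166 163 165 168 165 166 163
```

Emit:
{"op": "drive_tool", "data": {
  "plan": [
    {"x": 1,"y": 0,"z": 0,"rx": 0,"ry": 0,"rz": 0,"claw": 1},
    {"x": 2,"y": -0.35,"z": 0,"rx": 0,"ry": 0,"rz": 0,"claw": 1},
    {"x": 2.5,"y": -0.5,"z": 0,"rx": 0,"ry": 0,"rz": 0,"claw": 1},
    {"x": 1.2,"y": 0,"z": 0,"rx": 0,"ry": 0,"rz": 0,"claw": 1},
    {"x": 0,"y": 0,"z": 1,"rx": 0,"ry": 0,"rz": 0,"claw": 1},
    {"x": 0,"y": 0,"z": 1,"rx": 0,"ry": 0,"rz": 0,"claw": 1},
    {"x": 0,"y": 0,"z": 0,"rx": 0,"ry": 0,"rz": 0,"claw": 1},
    {"x": 0,"y": 0,"z": 0,"rx": 0,"ry": 0,"rz": 0,"claw": 1}
  ]
}}

```text
t: 4.3
ee_pos: [0.5236, -0.2382, 0.2248]
orientation: [-0.001, 0.802, 0.598, -0.0]
ft_force: [-0.3, 0.1, -0.6]
opening: 0.181
grip_force: 59.0
```

```bash
cat >> h.py <<'E'
S=np.array([.5321,-.2404,.154]); EX=np.array([.9587,-.2845]); EY=np.array([.2845,.9587])
def loc(s=None):
    s=s or observe(); p=s["ee_pos"][:2]-S[:2]; f=s["ft_force"]
    return "millx %.1f milly %.1f tip below deck %.1f | Fx %.1f Fy %.1f Fz %.1f grip %.0f t %.2f"%(p@EX*1e3,p@EY*1e3,(S[2]-(s["ee_pos"][2]-.0622))*1e3,f[:2]@EX,f[:2]@EY,f[2],s["grip_force"],s["t"])
E
python3 - <<'E'
from h import *
print(loc()); d=get("wrist","w4"); print(loc())
g=cv2.cvtColor(d["frame"],cv2.COLOR_RGB2GRAY)
T=T_ee(observe());print(proj(d,[S]),proj(d,[(T@[0,0,.0622,1])[:3]]))
cv2.imwrite("pics/w4c.png",cv2.resize(d["frame"][150:290,200:360,::-1],(640,560),interpolation=cv2.INTER_CUBIC))
E
```

```text
millx -8.8 milly -0.3 tip below deck -8.6 | Fx -0.3 Fy 0.0 Fz -0.6 grip 59 t 4.30
millx -8.5 milly -0.3 tip below deck -9.1 | Fx -0.5 Fy -0.9 Fz -0.8 grip 59 t 4.35
[[289.2310983  226.06284904]] [[276.94867968 231.04698528]]
```

View pics/w4c.png

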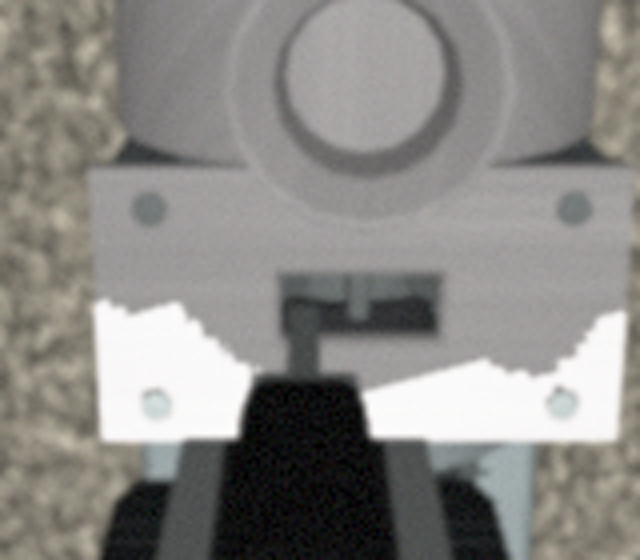

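In the crop the blade stands over the left (-x) end of the slot at (305,310). The upright tooth shows at (358,295). I'll lower the blade.

Emit:
{"op": "drive_tool", "data": {
  "plan": [
    {"x": 0.06,"y": 0,"z": 1,"rx": 0,"ry": 0,"rz": 0,"claw": 1},
    {"x": 0,"y": 0,"z": 1,"rx": 0,"ry": 0,"rz": 0,"claw": 1},
    {"x": 0,"y": 0,"z": 0.55,"rx": 0,"ry": 0,"rz": 0,"claw": 1},
    {"x": 0,"y": 0,"z": 0,"rx": 0,"ry": 0,"rz": 0,"claw": 1},
    {"x": 0,"y": 0,"z": 0,"rx": 0,"ry": 0,"rz": 0,"claw": 1}
  ]
}}

```text
t: 4.85
ee_pos: [0.5241, -0.2369, 0.2]
orientation: [-0.0, 0.801, 0.598, -0.0]
ft_force: [0.5, 0.3, -1.1]
opening: 0.177
grip_force: 59.0
```

```bash
python3 -c "from h import *; print(loc())"
```

```text
millx -8.6 milly 1.1 tip below deck 16.2 | Fx 0.4 Fy 0.4 Fz -1.1 grip 59 t 4.85
```

The wheel starts at least one click before the last notch, so the first stroke is free.

Emit:
{"op": "drive_tool", "data": {
  "plan": [
    {"x": 0,"y": 0.2,"z": 0,"rx": 0,"ry": 0,"rz": 0,"claw": 1},
    {"x": 0,"y": 0.2,"z": 0,"rx": 0,"ry": 0,"rz": 0,"claw": 1},
    {"x": 0,"y": 0.2,"z": 0,"rx": 0,"ry": 0,"rz": 0,"claw": 1},
    {"x": 0,"y": 0.2,"z": 0,"rx": 0,"ry": 0,"rz": 0,"claw": 1}
  ]
}}

```text
t: 5.25
ee_pos: [0.5309, -0.2389, 0.2003]
orientation: [-0.001, 0.801, 0.598, -0.001]
ft_force: [-4.4, 1.0, 2.8]
opening: 0.18
grip_force: 59.5
```

```bash
python3 -c "from h import *; print(loc())"
```

```text
millx -1.6 milly 1.1 tip below deck 15.9 | Fx -4.6 Fy -0.3 Fz 2.8 grip 60 t 5.25
```

Emit:
{"op": "drive_tool", "data": {
  "plan": [
    {"x": 0,"y": 0.2,"z": 0,"rx": 0,"ry": 0,"rz": 0,"claw": 1},
    {"x": 0,"y": 0.2,"z": 0,"rx": 0,"ry": 0,"rz": 0,"claw": 1},
    {"x": 0,"y": 0.2,"z": 0,"rx": 0,"ry": 0,"rz": 0,"claw": 1},
    {"x": 0,"y": 0.1,"z": 0,"rx": 0,"ry": 0,"rz": 0,"claw": 1},
    {"x": 0,"y": 0,"z": 0,"rx": 0,"ry": 0,"rz": 0,"claw": 1}
  ]
}}

```text
t: 5.75
ee_pos: [0.5395, -0.2416, 0.2004]
orientation: [0.001, 0.801, 0.598, 0.0]
ft_force: [0.5, -0.1, -0.2]
opening: 0.185
grip_force: 59.2
```

```bash
python3 -c "from h import *; print(loc())"
```

```text
millx 7.5 milly 0.9 tip below deck 15.8 | Fx 0.5 Fy 0.0 Fz -0.2 grip 59 t 5.75
```

The first click is done: the force is zero at +7.5 mm. Now I lift, go back over the tooth, lower, and push again, stopping at about -1.5 mm to read the force.

Emit:
{"op": "drive_tool", "data": {
  "plan": [
    {"x": 0,"y": -0.05,"z": -0.7,"rx": 0,"ry": 0,"rz": 0,"claw": 1},
    {"x": 0,"y": 0,"z": -0.7,"rx": 0,"ry": 0,"rz": 0,"claw": 1},
    {"x": 0,"y": 0,"z": 0,"rx": 0,"ry": 0,"rz": 0,"claw": 1},
    {"x": -0.05,"y": -0.5,"z": 0,"rx": 0,"ry": 0,"rz": 0,"claw": 1},
    {"x": 0,"y": -0.5,"z": 0,"rx": 0,"ry": 0,"rz": 0,"claw": 1},
    {"x": 0,"y": -0.5,"z": 0,"rx": 0,"ry": 0,"rz": 0,"claw": 1},
    {"x": 0,"y": -0.05,"z": 0,"rx": 0,"ry": 0,"rz": 0,"claw": 1},
    {"x": 0,"y": 0,"z": 0,"rx": 0,"ry": 0,"rz": 0,"claw": 1},
    {"x": 0,"y": 0,"z": 0.7,"rx": 0,"ry": 0,"rz": 0,"claw": 1},
    {"x": 0,"y": 0,"z": 0.75,"rx": 0,"ry": 0,"rz": 0,"claw": 1},
    {"x": 0,"y": 0,"z": 0,"rx": 0,"ry": 0,"rz": 0,"claw": 1},
    {"x": 0,"y": 0,"z": 0,"rx": 0,"ry": 0,"rz": 0,"claw": 1}
  ]
}}

```text
t: 6.95
ee_pos: [0.5229, -0.237, 0.1991]
orientation: [-0.001, 0.801, 0.598, -0.0]
ft_force: [-0.3, 0.5, -0.1]
opening: 0.182
grip_force: 59.1
```

```bash
python3 -c "from h import *; print(loc())"
```

```text
millx -9.8 milly 0.6 tip below deck 17.1 | Fx -0.4 Fy 0.4 Fz -0.1 grip 59 t 6.95
```

Emit:
{"op": "drive_tool", "data": {
  "plan": [
    {"x": 0,"y": 0.2,"z": 0,"rx": 0,"ry": 0,"rz": 0,"claw": 1},
    {"x": 0,"y": 0.2,"z": 0,"rx": 0,"ry": 0,"rz": 0,"claw": 1},
    {"x": 0,"y": 0.2,"z": 0,"rx": 0,"ry": 0,"rz": 0,"claw": 1},
    {"x": 0,"y": 0.2,"z": 0,"rx": 0,"ry": 0,"rz": 0,"claw": 1},
    {"x": 0,"y": 0,"z": 0,"rx": 0,"ry": 0,"rz": 0,"claw": 1}
  ]
}}

```text
t: 7.45
ee_pos: [0.5306, -0.2394, 0.1997]
orientation: [-0.0, 0.801, 0.598, -0.0]
ft_force: [-1.8, 0.6, 0.0]
opening: 0.179
grip_force: 59.4
```

```bash
python3 -c "from h import *; print(loc())"
```

```text
millx -1.7 milly 0.6 tip below deck 16.5 | Fx -1.9 Fy 0.1 Fz 0.0 grip 59 t 7.45
```

Emit:
{"op": "drive_tool", "data": {
  "plan": [
    {"x": 0,"y": 0.1,"z": 0,"rx": 0,"ry": 0,"rz": 0,"claw": 1},
    {"x": 0,"y": 0,"z": 0,"rx": 0,"ry": 0,"rz": 0,"claw": 1}
  ]
}}

```text
t: 7.65
ee_pos: [0.5317, -0.2397, 0.1997]
orientation: [-0.0, 0.801, 0.598, 0.0]
ft_force: [-2.3, 1.1, -0.5]
opening: 0.182
grip_force: 59.3
```

```bash
python3 -c "from h import *; print(loc())"
```

```text
millx -0.5 milly 0.6 tip below deck 16.5 | Fx -2.5 Fy 0.4 Fz -0.5 grip 59 t 7.65
```

Emit:
{"op": "drive_tool", "data": {
  "plan": [
    {"x": 0,"y": 0.1,"z": 0,"rx": 0,"ry": 0,"rz": 0,"claw": 1},
    {"x": 0,"y": 0,"z": 0,"rx": 0,"ry": 0,"rz": 0,"claw": 1}
  ]
}}

```text
t: 7.85
ee_pos: [0.5331, -0.2402, 0.1997]
orientation: [0.0, 0.801, 0.598, 0.0]
ft_force: [-1.2, 0.8, -0.7]
opening: 0.182
grip_force: 59.1
```

```bash
python3 -c "from h import *; print(loc())"
```

```text
millx 0.9 milly 0.5 tip below deck 16.5 | Fx -1.4 Fy 0.4 Fz -0.7 grip 59 t 7.85
```

Emit:
{"op": "drive_tool", "data": {
  "plan": [
    {"x": 0,"y": 0.1,"z": 0,"rx": 0,"ry": 0,"rz": 0,"claw": 1},
    {"x": 0,"y": 0,"z": 0,"rx": 0,"ry": 0,"rz": 0,"claw": 1}
  ]
}}

```text
t: 8.05
ee_pos: [0.534, -0.2404, 0.1997]
orientation: [0.0, 0.801, 0.598, 0.0]
ft_force: [-1.3, -0.1, -2.5]
opening: 0.179
grip_force: 59.1
```

```bash
python3 -c "from h import *; print(loc())"
```

```text
millx 1.8 milly 0.5 tip below deck 16.5 | Fx -1.2 Fy -0.5 Fz -2.5 grip 59 t 8.05
```

The force falls past the middle, so this is a normal click. I'll finish the stroke and then return for the next.

Emit:
{"op": "drive_tool", "data": {
  "plan": [
    {"x": 0,"y": 0.2,"z": 0,"rx": 0,"ry": 0,"rz": 0,"claw": 1},
    {"x": 0,"y": 0.2,"z": 0,"rx": 0,"ry": 0,"rz": 0,"claw": 1},
    {"x": 0,"y": 0.13,"z": 0,"rx": 0,"ry": 0,"rz": 0,"claw": 1},
    {"x": 0,"y": 0,"z": 0,"rx": 0,"ry": 0,"rz": 0,"claw": 1},
    {"x": 0,"y": 0,"z": 0,"rx": 0,"ry": 0,"rz": 0,"claw": 1}
  ]
}}

```text
t: 8.55
ee_pos: [0.5393, -0.2421, 0.2]
orientation: [0.001, 0.801, 0.598, 0.0]
ft_force: [0.1, -0.9, -1.2]
opening: 0.177
grip_force: 59.2
```

```bash
python3 -c "from h import *; print(loc())"
```

```text
millx 7.4 milly 0.4 tip below deck 16.2 | Fx 0.3 Fy -0.8 Fz -1.2 grip 59 t 8.55
```

Emit:
{"op": "drive_tool", "data": {
  "plan": [
    {"x": 0,"y": 0,"z": -0.7,"rx": 0,"ry": 0,"rz": 0,"claw": 1},
    {"x": 0,"y": 0,"z": -0.7,"rx": 0,"ry": 0,"rz": 0,"claw": 1},
    {"x": 0,"y": 0,"z": 0,"rx": 0,"ry": 0,"rz": 0,"claw": 1},
    {"x": 0,"y": -0.5,"z": 0,"rx": 0,"ry": 0,"rz": 0,"claw": 1},
    {"x": 0,"y": -0.5,"z": 0,"rx": 0,"ry": 0,"rz": 0,"claw": 1},
    {"x": 0,"y": -0.55,"z": 0,"rx": 0,"ry": 0,"rz": 0,"claw": 1},
    {"x": 0,"y": 0,"z": 0,"rx": 0,"ry": 0,"rz": 0,"claw": 1},
    {"x": 0,"y": 0,"z": 0,"rx": 0,"ry": 0,"rz": 0,"claw": 1},
    {"x": 0,"y": 0,"z": 0.7,"rx": 0,"ry": 0,"rz": 0,"claw": 1},
    {"x": 0,"y": 0,"z": 0.7,"rx": 0,"ry": 0,"rz": 0,"claw": 1},
    {"x": 0,"y": 0,"z": 0,"rx": 0,"ry": 0,"rz": 0,"claw": 1},
    {"x": 0,"y": 0,"z": 0,"rx": 0,"ry": 0,"rz": 0,"claw": 1}
  ]
}}

```text
t: 9.75
ee_pos: [0.5237, -0.2373, 0.1991]
orientation: [-0.001, 0.801, 0.598, -0.0]
ft_force: [-0.1, 0.5, -0.6]
opening: 0.177
grip_force: 59.2
```

```bash
python3 -c "from h import *; print(loc())"
```

```text
millx -8.9 milly 0.6 tip below deck 17.1 | Fx -0.2 Fy 0.5 Fz -0.6 grip 59 t 9.75
```

Emit:
{"op": "drive_tool", "data": {
  "plan": [
    {"x": 0,"y": 0.2,"z": 0,"rx": 0,"ry": 0,"rz": 0,"claw": 1},
    {"x": 0,"y": 0.2,"z": 0,"rx": 0,"ry": 0,"rz": 0,"claw": 1},
    {"x": 0,"y": 0.2,"z": 0,"rx": 0,"ry": 0,"rz": 0,"claw": 1},
    {"x": 0,"y": 0.1,"z": 0,"rx": 0,"ry": 0,"rz": 0,"claw": 1},
    {"x": 0,"y": 0,"z": 0,"rx": 0,"ry": 0,"rz": 0,"claw": 1}
  ]
}}

```text
t: 10.25
ee_pos: [0.5305, -0.2394, 0.1998]
orientation: [-0.0, 0.801, 0.598, -0.0]
ft_force: [-2.2, 0.9, -0.7]
opening: 0.178
grip_force: 59.4
```

```bash
python3 -c "from h import *; print(loc())"
```

```text
millx -1.8 milly 0.5 tip below deck 16.4 | Fx -2.4 Fy 0.3 Fz -0.7 grip 59 t 10.25
```

Emit:
{"op": "drive_tool", "data": {
  "plan": [
    {"x": 0,"y": 0.1,"z": 0,"rx": 0,"ry": 0,"rz": 0,"claw": 1},
    {"x": 0,"y": 0,"z": 0,"rx": 0,"ry": 0,"rz": 0,"claw": 1}
  ]
}}

```text
t: 10.45
ee_pos: [0.5317, -0.2397, 0.1997]
orientation: [0.0, 0.801, 0.598, 0.0]
ft_force: [-1.3, 0.4, -0.7]
opening: 0.181
grip_force: 59.3
```

```bash
python3 -c "from h import *; print(loc())"
```

```text
millx -0.6 milly 0.5 tip below deck 16.5 | Fx -1.4 Fy 0.0 Fz -0.7 grip 59 t 10.45
```

Emit:
{"op": "drive_tool", "data": {
  "plan": [
    {"x": 0,"y": 0.06,"z": 0,"rx": 0,"ry": 0,"rz": 0,"claw": 1},
    {"x": 0,"y": 0,"z": 0,"rx": 0,"ry": 0,"rz": 0,"claw": 1}
  ]
}}

```text
t: 10.65
ee_pos: [0.5324, -0.2399, 0.1997]
orientation: [0.0, 0.801, 0.598, 0.0]
ft_force: [-1.4, 0.3, -0.2]
opening: 0.18
grip_force: 59.3
```

```bash
python3 -c "from h import *; print(loc())"
```

```text
millx 0.1 milly 0.5 tip below deck 16.5 | Fx -1.5 Fy -0.1 Fz -0.2 grip 59 t 10.65
```

Again no burr contact, so this is the third click. I'll finish it and set up the fourth stroke, taken carefully.

Emit:
{"op": "drive_tool", "data": {
  "plan": [
    {"x": 0,"y": 0.15,"z": 0,"rx": 0,"ry": 0,"rz": 0,"claw": 1},
    {"x": 0,"y": 0,"z": 0,"rx": 0,"ry": 0,"rz": 0,"claw": 1}
  ]
}}

```text
t: 10.85
ee_pos: [0.5339, -0.2404, 0.1996]
orientation: [0.0, 0.801, 0.598, 0.0]
ft_force: [-0.3, -0.7, -1.7]
opening: 0.178
grip_force: 59.2
```

```bash
python3 -c "from h import *; print(loc())"
```

```text
millx 1.7 milly 0.5 tip below deck 16.6 | Fx -0.1 Fy -0.8 Fz -1.7 grip 59 t 10.85
```

Emit:
{"op": "drive_tool", "data": {
  "plan": [
    {"x": 0,"y": 0.2,"z": 0,"rx": 0,"ry": 0,"rz": 0,"claw": 1},
    {"x": 0,"y": 0.2,"z": 0,"rx": 0,"ry": 0,"rz": 0,"claw": 1},
    {"x": 0,"y": 0.13,"z": 0,"rx": 0,"ry": 0,"rz": 0,"claw": 1},
    {"x": 0,"y": 0,"z": 0,"rx": 0,"ry": 0,"rz": 0,"claw": 1},
    {"x": 0,"y": 0,"z": 0,"rx": 0,"ry": 0,"rz": 0,"claw": 1}
  ]
}}

```text
t: 11.35
ee_pos: [0.5392, -0.242, 0.1999]
orientation: [0.0, 0.801, 0.598, 0.0]
ft_force: [0.1, -0.8, -1.7]
opening: 0.179
grip_force: 59.2
```

```bash
python3 -c "from h import *; print(loc())"
```

```text
millx 7.3 milly 0.5 tip below deck 16.3 | Fx 0.4 Fy -0.7 Fz -1.7 grip 59 t 11.35
```

Emit:
{"op": "drive_tool", "data": {
  "plan": [
    {"x": 0,"y": 0,"z": -0.7,"rx": 0,"ry": 0,"rz": 0,"claw": 1},
    {"x": 0,"y": 0,"z": -0.7,"rx": 0,"ry": 0,"rz": 0,"claw": 1},
    {"x": 0,"y": 0,"z": 0,"rx": 0,"ry": 0,"rz": 0,"claw": 1},
    {"x": 0,"y": -0.5,"z": 0,"rx": 0,"ry": 0,"rz": 0,"claw": 1},
    {"x": 0,"y": -0.5,"z": 0,"rx": 0,"ry": 0,"rz": 0,"claw": 1},
    {"x": 0,"y": -0.55,"z": 0,"rx": 0,"ry": 0,"rz": 0,"claw": 1},
    {"x": 0,"y": 0,"z": 0,"rx": 0,"ry": 0,"rz": 0,"claw": 1},
    {"x": 0,"y": 0,"z": 0,"rx": 0,"ry": 0,"rz": 0,"claw": 1},
    {"x": 0,"y": 0,"z": 0.7,"rx": 0,"ry": 0,"rz": 0,"claw": 1},
    {"x": 0,"y": 0,"z": 0.7,"rx": 0,"ry": 0,"rz": 0,"claw": 1},
    {"x": 0,"y": 0,"z": 0,"rx": 0,"ry": 0,"rz": 0,"claw": 1},
    {"x": 0,"y": 0,"z": 0,"rx": 0,"ry": 0,"rz": 0,"claw": 1}
  ]
}}

```text
t: 12.55
ee_pos: [0.5236, -0.2372, 0.1991]
orientation: [-0.001, 0.801, 0.598, -0.0]
ft_force: [0.4, 0.2, -0.4]
opening: 0.177
grip_force: 59.2
```

```bash
python3 -c "from h import *; print(loc())"
```

```text
millx -9.1 milly 0.6 tip below deck 17.1 | Fx 0.3 Fy 0.3 Fz -0.4 grip 59 t 12.55
```

Emit:
{"op": "drive_tool", "data": {
  "plan": [
    {"x": 0,"y": 0.2,"z": 0,"rx": 0,"ry": 0,"rz": 0,"claw": 1},
    {"x": 0,"y": 0.2,"z": 0,"rx": 0,"ry": 0,"rz": 0,"claw": 1},
    {"x": 0,"y": 0.2,"z": 0,"rx": 0,"ry": 0,"rz": 0,"claw": 1},
    {"x": 0,"y": 0,"z": 0,"rx": 0,"ry": 0,"rz": 0,"claw": 1}
  ]
}}

```text
t: 12.95
ee_pos: [0.5295, -0.2391, 0.1998]
orientation: [-0.0, 0.801, 0.598, -0.0]
ft_force: [-0.5, -1.9, -1.0]
opening: 0.183
grip_force: 59.3
```

```bash
python3 -c "from h import *; print(loc())"
```

```text
millx -2.9 milly 0.5 tip below deck 16.4 | Fx 0.1 Fy -2.0 Fz -1.0 grip 59 t 12.95
```

Emit:
{"op": "drive_tool", "data": {
  "plan": [
    {"x": 0,"y": 0.1,"z": 0,"rx": 0,"ry": 0,"rz": 0,"claw": 1},
    {"x": 0,"y": 0,"z": 0,"rx": 0,"ry": 0,"rz": 0,"claw": 1}
  ]
}}

```text
t: 13.15
ee_pos: [0.53, -0.2392, 0.1998]
orientation: [-0.0, 0.801, 0.598, -0.0]
ft_force: [-3.3, 0.6, 0.9]
opening: 0.178
grip_force: 59.4
```

```bash
python3 -c "from h import *; print(loc())"
```

```text
millx -2.4 milly 0.5 tip below deck 16.4 | Fx -3.3 Fy -0.4 Fz 0.9 grip 59 t 13.15
```

Emit:
{"op": "drive_tool", "data": {
  "plan": [
    {"x": 0,"y": 0.1,"z": 0,"rx": 0,"ry": 0,"rz": 0,"claw": 1},
    {"x": 0,"y": 0,"z": 0,"rx": 0,"ry": 0,"rz": 0,"claw": 1}
  ]
}}

```text
t: 13.35
ee_pos: [0.5317, -0.2397, 0.1997]
orientation: [0.0, 0.801, 0.598, 0.0]
ft_force: [-1.9, 0.2, 0.3]
opening: 0.178
grip_force: 59.3
```

```bash
python3 -c "from h import *; print(loc())"
```

```text
millx -0.5 milly 0.5 tip below deck 16.5 | Fx -1.9 Fy -0.3 Fz 0.3 grip 59 t 13.35
```

Emit:
{"op": "drive_tool", "data": {
  "plan": [
    {"x": 0,"y": 0.06,"z": 0,"rx": 0,"ry": 0,"rz": 0,"claw": 1},
    {"x": 0,"y": 0,"z": 0,"rx": 0,"ry": 0,"rz": 0,"claw": 1}
  ]
}}

```text
t: 13.55
ee_pos: [0.5325, -0.24, 0.1997]
orientation: [0.0, 0.801, 0.598, 0.0]
ft_force: [-0.8, -0.0, -0.5]
opening: 0.177
grip_force: 59.2
```

```bash
python3 -c "from h import *; print(loc())"
```

```text
millx 0.3 milly 0.5 tip below deck 16.5 | Fx -0.8 Fy -0.3 Fz -0.5 grip 59 t 13.55
```

There is still no touch at the middle. I'll continue in small, watched steps, and print the slot's grey profile after the stroke to see whether the tooth really moved on.

Emit:
{"op": "drive_tool", "data": {
  "plan": [
    {"x": 0,"y": 0.15,"z": 0,"rx": 0,"ry": 0,"rz": 0,"claw": 1},
    {"x": 0,"y": 0,"z": 0,"rx": 0,"ry": 0,"rz": 0,"claw": 1}
  ]
}}

```text
t: 13.75
ee_pos: [0.533, -0.2401, 0.1997]
orientation: [-0.001, 0.801, 0.598, -0.0]
ft_force: [-3.8, 1.1, 1.2]
opening: 0.181
grip_force: 59.6
```

```bash
cat >> h.py <<'E'
def slotprof(n):
    d=get("wrist",n); g=cv2.cvtColor(d["frame"],cv2.COLOR_RGB2GRAY).astype(np.float32)
    xs=np.arange(-16,16.1,1)
    for y in(2,4,5):   # rows near +y side of the slot, sampled at deck-7mm level
        P=np.array([[*(S[:2]+(x*EX+y*EY)/1e3),.147] for x in xs]); uv=proj(d,P).astype(np.float32)
        print("y%d"%y,' '.join('%3d'%v for v in cv2.remap(g,uv[:,0].reshape(1,-1),uv[:,1].reshape(1,-1),cv2.INTER_LINEAR)[0]))
E
python3 - <<'E'
from h import *
print(loc()); slotprof("s1"); print(loc())
E
```

```text
millx 0.7 milly 0.6 tip below deck 16.5 | Fx -3.9 Fy 0.0 Fz 1.2 grip 60 t 13.75
y2 155 141 116 109  96  91  91  89  90  87 102 110 110  95  78  74  75  76  74  89 108 115 105 106 111 110 107  97  89  92 106 131 152
y4 153 148 142 143 140 138 138 134 135 134 137 138 137 135 131 134 131 133 133 132 136 137 136 136 135 138 140 136 135 134 135 143 153
y5 155 154 155 153 155 155 155 152 154 152 154 154 154 155 152 153 156 155 155 153 153 155 154 154 155 155 155 155 154 154 157 156 155
millx 0.7 milly 0.6 tip below deck 16.6 | Fx -5.0 Fy 0.5 Fz 1.8 grip 60 t 13.80
```

Emit:
{"op": "drive_tool", "data": {
  "plan": [
    {"x": 0,"y": 0.15,"z": 0,"rx": 0,"ry": 0,"rz": 0,"claw": 1},
    {"x": 0,"y": 0,"z": 0,"rx": 0,"ry": 0,"rz": 0,"claw": 1}
  ]
}}

```text
t: 14.0
ee_pos: [0.5334, -0.2402, 0.1996]
orientation: [-0.001, 0.801, 0.598, -0.001]
ft_force: [-6.6, 1.6, 2.9]
opening: 0.179
grip_force: 59.8
```

```bash
python3 - <<'E'
from h import *
print(loc()); slotprof("s2"); print(loc())
E
```

```text
millx 1.1 milly 0.6 tip below deck 16.6 | Fx -6.8 Fy -0.4 Fz 2.9 grip 60 t 14.00
y2 155 140 118 109  98  94  89  91  88  88 104 111 110 102  82  75  73  76  74  90 110 112 110 109 113 109 108 102  91  90 106 133 153
y4 157 147 142 142 140 139 141 140 139 136 139 139 140 138 138 138 137 135 137 138 140 141 139 139 138 139 140 140 138 140 139 145 156
y5 155 155 155 154 153 156 154 154 154 152 154 155 155 156 154 155 154 155 155 156 153 154 156 154 154 157 155 156 154 156 157 156 157
millx 1.1 milly 0.6 tip below deck 16.6 | Fx -6.5 Fy -1.3 Fz 3.2 grip 60 t 14.05
```

The burrs touch: the blade stalls at about +1 mm TCP (the commanded pose went 3 mm further and it moved 0.8 mm) while the push climbs 0.8 → 3.9 → 6.8 N with no click. I'll retreat, lift, cross over and enter on the +x side.

Emit:
{"op": "drive_tool", "data": {
  "plan": [
    {"x": 0,"y": -0.2,"z": 0,"rx": 0,"ry": 0,"rz": 0,"claw": 1},
    {"x": 0,"y": -0.3,"z": 0,"rx": 0,"ry": 0,"rz": 0,"claw": 1},
    {"x": 0,"y": -0.3,"z": 0,"rx": 0,"ry": 0,"rz": 0,"claw": 1},
    {"x": 0,"y": -0.3,"z": 0,"rx": 0,"ry": 0,"rz": 0,"claw": 1},
    {"x": 0,"y": 0,"z": 0,"rx": 0,"ry": 0,"rz": 0,"claw": 1},
    {"x": 0,"y": 0,"z": 0,"rx": 0,"ry": 0,"rz": 0,"claw": 1}
  ]
}}

```text
t: 14.65
ee_pos: [0.5246, -0.2377, 0.1999]
orientation: [0.0, 0.801, 0.598, 0.0]
ft_force: [-1.2, 0.3, -0.7]
opening: 0.181
grip_force: 59.2
```

```bash
python3 -c "from h import *; print(loc())"
```

```text
millx -8.0 milly 0.5 tip below deck 16.3 | Fx -1.2 Fy -0.0 Fz -0.7 grip 59 t 14.65
```

Emit:
{"op": "drive_tool", "data": {
  "plan": [
    {"x": 0,"y": 0,"z": -0.7,"rx": 0,"ry": 0,"rz": 0,"claw": 1},
    {"x": 0,"y": 0,"z": -0.7,"rx": 0,"ry": 0,"rz": 0,"claw": 1},
    {"x": 0,"y": 0,"z": 0,"rx": 0,"ry": 0,"rz": 0,"claw": 1},
    {"x": 0,"y": 0.5,"z": 0,"rx": 0,"ry": 0,"rz": 0,"claw": 1},
    {"x": 0,"y": 0.5,"z": 0,"rx": 0,"ry": 0,"rz": 0,"claw": 1},
    {"x": 0,"y": 0.4,"z": 0,"rx": 0,"ry": 0,"rz": 0,"claw": 1},
    {"x": 0,"y": 0.3,"z": 0,"rx": 0,"ry": 0,"rz": 0,"claw": 1},
    {"x": 0,"y": 0,"z": 0,"rx": 0,"ry": 0,"rz": 0,"claw": 1},
    {"x": 0,"y": 0,"z": 0,"rx": 0,"ry": 0,"rz": 0,"claw": 1}
  ]
}}

```text
t: 15.55
ee_pos: [0.5407, -0.2423, 0.2135]
orientation: [-0.0, 0.801, 0.598, -0.0]
ft_force: [0.5, -0.6, -1.7]
opening: 0.178
grip_force: 59.2
```

```bash
python3 - <<'E'
from h import *
print(loc()); slotprof("s3"); print(loc())
E
```

```text
millx 8.8 milly 0.6 tip below deck 2.7 | Fx 0.6 Fy -0.4 Fz -1.7 grip 59 t 15.55
y2 153 134 105  99 118 132 127 109 105 107 109 108 109 110 104 105 112 112  99 108 113 110  93  83  82  81  83  88  90  91 111 139 158
y4 154 144 135 133 139 141 139 134 132 135 135 136 136 136 136 134 137 135 131 134 135 138 135 136 137 136 133 129 133 132 133 147 157
y5 158 153 153 154 153 152 154 154 153 153 154 152 155 156 155 154 154 154 153 153 155 155 153 155 154 155 156 155 155 154 156 156 159
millx 8.7 milly 0.6 tip below deck 2.7 | Fx -0.2 Fy 0.2 Fz -1.7 grip 59 t 15.60
```

Emit:
{"op": "drive_tool", "data": {
  "plan": [
    {"x": 0,"y": 0,"z": 0.7,"rx": 0,"ry": 0,"rz": 0,"claw": 1},
    {"x": 0,"y": 0,"z": 0.7,"rx": 0,"ry": 0,"rz": 0,"claw": 1},
    {"x": 0,"y": 0,"z": 0,"rx": 0,"ry": 0,"rz": 0,"claw": 1},
    {"x": 0,"y": 0,"z": 0,"rx": 0,"ry": 0,"rz": 0,"claw": 1}
  ]
}}

```text
t: 16.0
ee_pos: [0.5403, -0.2422, 0.1992]
orientation: [-0.0, 0.801, 0.598, -0.0]
ft_force: [0.7, 0.2, -0.4]
opening: 0.177
grip_force: 59.2
```

```bash
python3 -c "from h import *; print(loc())"
```

```text
millx 8.4 milly 0.6 tip below deck 17.0 | Fx 0.6 Fy 0.4 Fz -0.4 grip 59 t 16.00
```

Emit:
{"op": "drive_tool", "data": {
  "plan": [
    {"x": 0,"y": -0.2,"z": 0,"rx": 0,"ry": 0,"rz": 0,"claw": 1},
    {"x": 0,"y": -0.2,"z": 0,"rx": 0,"ry": 0,"rz": 0,"claw": 1},
    {"x": 0,"y": -0.2,"z": 0,"rx": 0,"ry": 0,"rz": 0,"claw": 1},
    {"x": 0,"y": -0.2,"z": 0,"rx": 0,"ry": 0,"rz": 0,"claw": 1}
  ]
}}

```text
t: 16.4
ee_pos: [0.5337, -0.2404, 0.2001]
orientation: [0.001, 0.801, 0.598, 0.001]
ft_force: [2.7, -0.4, -2.9]
opening: 0.18
grip_force: 59.1
```

```bash
python3 -c "from h import *; print(loc())"
```

```text
millx 1.6 milly 0.5 tip below deck 16.1 | Fx 2.7 Fy 0.4 Fz -2.9 grip 59 t 16.40
```

Emit:
{"op": "drive_tool", "data": {
  "plan": [
    {"x": 0,"y": -0.2,"z": 0,"rx": 0,"ry": 0,"rz": 0,"claw": 1},
    {"x": 0,"y": -0.2,"z": 0,"rx": 0,"ry": 0,"rz": 0,"claw": 1},
    {"x": 0,"y": -0.2,"z": 0,"rx": 0,"ry": 0,"rz": 0,"claw": 1},
    {"x": 0,"y": -0.17,"z": 0,"rx": 0,"ry": 0,"rz": 0,"claw": 1},
    {"x": 0,"y": 0,"z": 0,"rx": 0,"ry": 0,"rz": 0,"claw": 1},
    {"x": 0,"y": 0,"z": 0,"rx": 0,"ry": 0,"rz": 0,"claw": 1}
  ]
}}

```text
t: 17.0
ee_pos: [0.5252, -0.2378, 0.1996]
orientation: [-0.0, 0.801, 0.598, -0.0]
ft_force: [0.1, -0.2, -1.7]
opening: 0.178
grip_force: 59.3
```

```bash
python3 -c "from h import *; print(loc())"
```

```text
millx -7.3 milly 0.6 tip below deck 16.6 | Fx 0.1 Fy -0.1 Fz -1.7 grip 59 t 17.00
```

One click back. The three closing clicks plus the touch on the fourth stroke also fit the given range. Now the second click back.

Emit:
{"op": "drive_tool", "data": {
  "plan": [
    {"x": 0,"y": 0,"z": -0.7,"rx": 0,"ry": 0,"rz": 0,"claw": 1},
    {"x": 0,"y": 0,"z": -0.7,"rx": 0,"ry": 0,"rz": 0,"claw": 1},
    {"x": 0,"y": 0,"z": 0,"rx": 0,"ry": 0,"rz": 0,"claw": 1},
    {"x": 0,"y": 0.5,"z": 0,"rx": 0,"ry": 0,"rz": 0,"claw": 1},
    {"x": 0,"y": 0.5,"z": 0,"rx": 0,"ry": 0,"rz": 0,"claw": 1},
    {"x": 0,"y": 0.4,"z": 0,"rx": 0,"ry": 0,"rz": 0,"claw": 1},
    {"x": 0,"y": 0.18,"z": 0,"rx": 0,"ry": 0,"rz": 0,"claw": 1},
    {"x": 0,"y": 0,"z": 0,"rx": 0,"ry": 0,"rz": 0,"claw": 1},
    {"x": 0,"y": 0,"z": 0,"rx": 0,"ry": 0,"rz": 0,"claw": 1},
    {"x": 0,"y": 0,"z": 0.7,"rx": 0,"ry": 0,"rz": 0,"claw": 1},
    {"x": 0,"y": 0,"z": 0.7,"rx": 0,"ry": 0,"rz": 0,"claw": 1},
    {"x": 0,"y": 0,"z": 0,"rx": 0,"ry": 0,"rz": 0,"claw": 1},
    {"x": 0,"y": 0,"z": 0,"rx": 0,"ry": 0,"rz": 0,"claw": 1}
  ]
}}

```text
t: 18.3
ee_pos: [0.5404, -0.2422, 0.1992]
orientation: [-0.0, 0.801, 0.598, -0.0]
ft_force: [0.5, 0.4, -1.3]
opening: 0.176
grip_force: 59.3
```

```bash
python3 -c "from h import *; print(loc())"
```

```text
millx 8.5 milly 0.6 tip below deck 17.0 | Fx 0.3 Fy 0.5 Fz -1.3 grip 59 t 18.30
```

Emit:
{"op": "drive_tool", "data": {
  "plan": [
    {"x": 0,"y": -0.2,"z": 0,"rx": 0,"ry": 0,"rz": 0,"claw": 1},
    {"x": 0,"y": -0.2,"z": 0,"rx": 0,"ry": 0,"rz": 0,"claw": 1},
    {"x": 0,"y": -0.2,"z": 0,"rx": 0,"ry": 0,"rz": 0,"claw": 1},
    {"x": 0,"y": -0.2,"z": 0,"rx": 0,"ry": 0,"rz": 0,"claw": 1}
  ]
}}

```text
t: 18.7
ee_pos: [0.5338, -0.2404, 0.2001]
orientation: [0.001, 0.801, 0.598, 0.001]
ft_force: [2.5, -0.4, -2.2]
opening: 0.181
grip_force: 59.1
```

```bash
python3 -c "from h import *; print(loc())"
```

```text
millx 1.7 milly 0.5 tip below deck 16.1 | Fx 2.6 Fy 0.3 Fz -2.2 grip 59 t 18.70
```

Emit:
{"op": "drive_tool", "data": {
  "plan": [
    {"x": 0,"y": -0.2,"z": 0,"rx": 0,"ry": 0,"rz": 0,"claw": 1},
    {"x": 0,"y": -0.2,"z": 0,"rx": 0,"ry": 0,"rz": 0,"claw": 1},
    {"x": 0,"y": -0.2,"z": 0,"rx": 0,"ry": 0,"rz": 0,"claw": 1},
    {"x": 0,"y": -0.17,"z": 0,"rx": 0,"ry": 0,"rz": 0,"claw": 1},
    {"x": 0,"y": 0,"z": 0,"rx": 0,"ry": 0,"rz": 0,"claw": 1},
    {"x": 0,"y": 0,"z": 0,"rx": 0,"ry": 0,"rz": 0,"claw": 1}
  ]
}}

```text
t: 19.3
ee_pos: [0.5253, -0.2378, 0.1996]
orientation: [-0.0, 0.801, 0.598, -0.0]
ft_force: [-0.4, 0.7, -0.5]
opening: 0.179
grip_force: 59.3
```

```bash
python3 -c "from h import *; print(loc())"
```

```text
millx -7.2 milly 0.6 tip below deck 16.6 | Fx -0.6 Fy 0.5 Fz -0.5 grip 59 t 19.30
```

Two clicks back. Now I lift out and take the key above its socket.

Emit:
{"op": "drive_tool", "data": {
  "plan": [
    {"x": 0,"y": 0,"z": -1,"rx": 0,"ry": 0,"rz": 0,"claw": 1},
    {"x": 0,"y": 0,"z": -1,"rx": 0,"ry": 0,"rz": 0,"claw": 1},
    {"x": 0,"y": 0,"z": -1,"rx": 0,"ry": 0,"rz": 0,"claw": 1},
    {"x": -1,"y": 0.3,"z": 0,"rx": 0,"ry": 0,"rz": 0,"claw": 1},
    {"x": -2,"y": 0.42,"z": 0,"rx": 0,"ry": 0,"rz": 0,"claw": 1},
    {"x": -2.4,"y": 0,"z": 0,"rx": 0,"ry": 0,"rz": 0,"claw": 1},
    {"x": -1.23,"y": 0,"z": 0,"rx": 0,"ry": 0,"rz": 0,"claw": 1},
    {"x": 0,"y": 0,"z": 0,"rx": 0,"ry": 0,"rz": 0,"claw": 1},
    {"x": 0,"y": 0,"z": 0,"rx": 0,"ry": 0,"rz": 0,"claw": 1},
    {"x": 0,"y": 0,"z": 0,"rx": 0,"ry": 0,"rz": 0,"claw": 1}
  ]
}}

```text
t: 20.3
ee_pos: [0.5139, -0.3028, 0.2297]
orientation: [-0.0, 0.801, 0.599, 0.0]
ft_force: [0.0, -0.0, -1.7]
opening: 0.179
grip_force: 59.3
```

```bash
python3 - <<'E'
from h import *
print(loc()); d=get("wrist","w5"); print(loc())
T=T_ee(observe());print(proj(d,[[*(S[:2]-.066*EY),.154]]),proj(d,[(T@[0,0,.0622,1])[:3]]))
cv2.imwrite("pics/w5c.png",cv2.resize(d["frame"][170:290,205:345,::-1],(700,600),interpolation=cv2.INTER_CUBIC))
E
```

```text
millx 0.3 milly -65.0 tip below deck -13.5 | Fx 0.0 Fy 0.0 Fz -1.7 grip 59 t 20.30
millx 0.3 milly -64.9 tip below deck -13.6 | Fx 0.5 Fy 0.2 Fz -0.7 grip 59 t 20.35
[[275.93215152 225.41570743]] [[276.41977368 230.58829211]]
```

View pics/w5c.png

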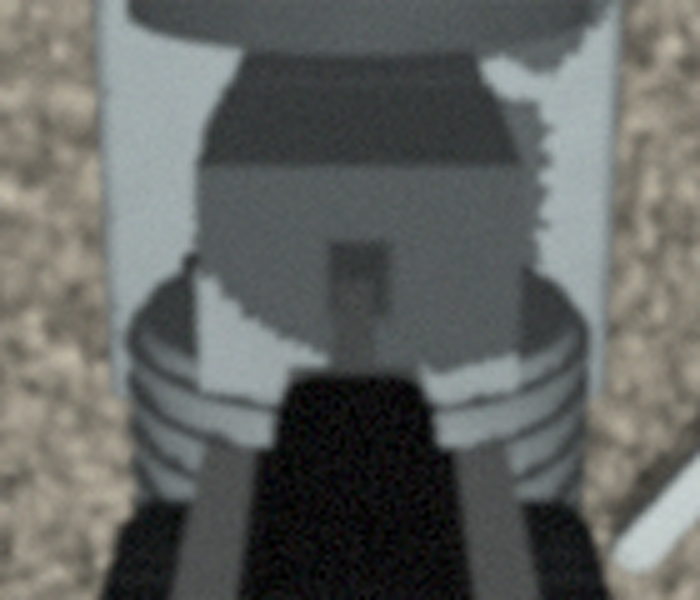

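In the crop the socket spans (330–388, 242–315) and the blade tip is at (354,285), centred in it to within half a millimetre. I'll insert in stages and check the force.

Emit:
{"op": "drive_tool", "data": {
  "plan": [
    {"x": 0,"y": 0.03,"z": 1,"rx": 0,"ry": 0,"rz": 0,"claw": 1},
    {"x": 0,"y": 0,"z": 0.5,"rx": 0,"ry": 0,"rz": 0,"claw": 1},
    {"x": 0,"y": 0,"z": 0.4,"rx": 0,"ry": 0,"rz": 0,"claw": 1},
    {"x": 0,"y": 0,"z": 0,"rx": 0,"ry": 0,"rz": 0,"claw": 1},
    {"x": 0,"y": 0,"z": 0,"rx": 0,"ry": 0,"rz": 0,"claw": 1}
  ]
}}

```text
t: 20.85
ee_pos: [0.514, -0.3034, 0.2105]
orientation: [-0.0, 0.801, 0.598, 0.0]
ft_force: [0.4, 0.1, -1.2]
opening: 0.178
grip_force: 59.4
```

```bash
python3 -c "from h import *; print(loc())"
```

```text
millx 0.6 milly -65.6 tip below deck 5.7 | Fx 0.4 Fy 0.2 Fz -1.2 grip 59 t 20.85
```

Clean entry: 5.7 mm deep with no force. I'll continue to about 46 mm.

Emit:
{"op": "drive_tool", "data": {
  "plan": [
    {"x": 0,"y": 0,"z": 1,"rx": 0,"ry": 0,"rz": 0,"claw": 1},
    {"x": 0,"y": 0,"z": 1,"rx": 0,"ry": 0,"rz": 0,"claw": 1},
    {"x": 0,"y": 0,"z": 1,"rx": 0,"ry": 0,"rz": 0,"claw": 1},
    {"x": 0,"y": 0,"z": 0.7,"rx": 0,"ry": 0,"rz": 0,"claw": 1},
    {"x": 0,"y": 0,"z": 0.3,"rx": 0,"ry": 0,"rz": 0,"claw": 1},
    {"x": 0,"y": 0,"z": 0,"rx": 0,"ry": 0,"rz": 0,"claw": 1}
  ]
}}

```text
t: 21.45
ee_pos: [0.5138, -0.3034, 0.17]
orientation: [-0.001, 0.801, 0.598, -0.0]
ft_force: [-0.9, 0.2, -1.4]
opening: 0.181
grip_force: 59.4
```

```bash
python3 -c "from h import *; print(loc())"
```

```text
millx 0.4 milly -65.6 tip below deck 46.2 | Fx -0.9 Fy -0.1 Fz -1.4 grip 59 t 21.45
```

Another 3 mm until the shoulder seats, with a light press.

Emit:
{"op": "drive_tool", "data": {
  "plan": [
    {"x": 0,"y": 0,"z": 0.15,"rx": 0,"ry": 0,"rz": 0,"claw": 1},
    {"x": 0,"y": 0,"z": 0.15,"rx": 0,"ry": 0,"rz": 0,"claw": 1},
    {"x": 0,"y": 0,"z": 0,"rx": 0,"ry": 0,"rz": 0,"claw": 1},
    {"x": 0,"y": 0,"z": 0,"rx": 0,"ry": 0,"rz": 0,"claw": 1}
  ]
}}

```text
t: 21.85
ee_pos: [0.5144, -0.3039, 0.1682]
orientation: [0.001, 0.801, 0.598, 0.0]
ft_force: [-0.0, -0.1, 0.8]
opening: 0.178
grip_force: 59.6
```

```bash
python3 -c "from h import *; print(loc())"
```

```text
millx 1.1 milly -65.9 tip below deck 48.0 | Fx -0.0 Fy -0.1 Fz 0.8 grip 60 t 21.85
```

Emit:
{"op": "drive_tool", "data": {
  "plan": [
    {"x": 0,"y": 0,"z": 0.2,"rx": 0,"ry": 0,"rz": 0,"claw": 1},
    {"x": 0,"y": 0,"z": 0,"rx": 0,"ry": 0,"rz": 0,"claw": 1}
  ]
}}

```text
t: 22.05
ee_pos: [0.5144, -0.3039, 0.1682]
orientation: [0.001, 0.801, 0.598, 0.0]
ft_force: [-3.2, 2.0, 10.6]
opening: 0.18
grip_force: 61.1
```

```bash
python3 -c "from h import *; print(loc())"
```

```text
millx 1.1 milly -65.9 tip below deck 48.0 | Fx -3.6 Fy 1.0 Fz 10.6 grip 61 t 22.05
```

Emit:
{"op": "drive_tool", "data": {
  "newtons": 20,
  "plan": [
    {"x": 0,"y": 0,"z": -0.1,"rx": 0,"ry": 0,"rz": 0,"claw": 1},
    {"x": 0,"y": 0,"z": -0.1,"rx": 0,"ry": 0,"rz": 0,"claw": 0.3},
    {"x": 0,"y": 0,"z": 0,"rx": 0,"ry": 0,"rz": 0,"claw": -0.1},
    {"x": 0,"y": 0,"z": 0,"rx": 0,"ry": 0,"rz": 0,"claw": -0.2},
    {"x": 0,"y": 0,"z": 0,"rx": 0,"ry": 0,"rz": 0,"claw": -0.2},
    {"x": 0,"y": 0,"z": -1,"rx": 0,"ry": 0,"rz": 0,"claw": -0.2},
    {"x": 0,"y": 0,"z": -2,"rx": 0,"ry": 0,"rz": 0,"claw": -0.2},
    {"x": 0,"y": 0,"z": -3,"rx": 0,"ry": 0,"rz": 0,"claw": -0.2},
    {"x": 0,"y": 0,"z": -3,"rx": 0,"ry": 0,"rz": 0,"claw": -0.2},
    {"x": 0,"y": 0,"z": -3,"rx": 0,"ry": 0,"rz": 0,"claw": -0.2},
    {"x": 3,"y": -2,"z": -3,"rx": 0,"ry": 0,"rz": 0,"claw": -0.2},
    {"x": 4,"y": -2,"z": 0,"rx": 0,"ry": 0,"rz": 0,"claw": -0.2},
    {"x": 3,"y": -2,"z": 0,"rx": 0,"ry": 0,"rz": 0,"claw": -0.2},
    {"x": 0,"y": 0,"z": 0,"rx": 0,"ry": 0,"rz": 0,"claw": -0.2},
    {"x": 0,"y": 0,"z": 0,"rx": 0,"ry": 0,"rz": 0,"claw": -0.2}
  ]
}}

```text
t: 23.55
ee_pos: [0.4851, -0.1903, 0.3189]
orientation: [0.001, 0.801, 0.599, 0.0]
ft_force: [1.8, 0.5, -0.5]
opening: 0.603
grip_force: 0.0
```

```bash
python3 - <<'E'
from h import *
print(loc()); w=get("wrist","w6"); b=get("side","side2"); g0=load("side0")
for n,d in(("w",w),("side",b)):
    P,u,v=cloud(d); q=(P[:,:2]-(S[:2]-.066*EY)); mx,my=q@EX,q@EY
    m=(abs(mx)<.03)&(abs(my)<.03)&(P[:,2]>.197)
    print(n,"key top z",np.percentile(P[m][:,2],[50,95]).round(4),"mill off",(mx[m].mean()*1e3).round(1),(my[m].mean()*1e3).round(1),m.sum())
def c(f,w,h): return cv2.resize(f,(w,h),interpolation=cv2.INTER_CUBIC)
cv2.imwrite("pics/fin.png",np.hstack([c(w["frame"],400,300),c(b["frame"][155:260,300:440],400,300)])[:,:,::-1])
E
```

```text
millx -59.3 milly 34.6 tip below deck -102.7 | Fx 1.6 Fy 1.0 Fz -0.5 grip 0 t 23.55
w key top z [0.2007 0.2035] mill off -6.7 -6.1 23
side key top z [0.2038 0.2086] mill off 0.8 2.2 70
```

View pics/fin.png

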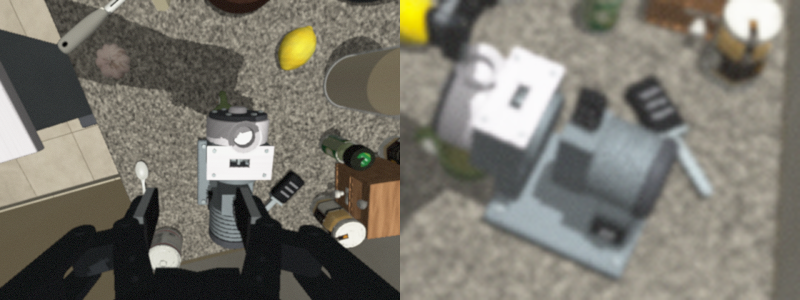

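The key stands upright in its socket at crop (590,105). Its top is at 0.204 m, exactly home, and the gripper is clear. The green mug still shows under the head at crop (455,165).

```bash
python3 -c "
from rig import job
print(job.close_job())"
```

```text
the job is handed in; nothing more can be done
None
```

I handed the job in at about 24 s: three clicks closed, the burrs felt to touch on the fourth stroke at about 7 N, two clicks back, the key fully home and released, and the mug never touched; the standing look-alike key toppled during my approach (cause not seen) and lies on the worktop.

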